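Press the tape measure into its foam pocket

ROBOT

A 6-joint arm with a two-finger parallel gripper is mounted at the origin on a cart in front of the work surface, level with it; the furniture and walls round the work are solid. World frame = base frame: x ahead of the robot, y to its left, z up, the work surface at z = 0. Lengths are in m, angles in degrees, forces in N, time in s.
With the tool pointing down it reaches from about 0.4 to 0.825 m from the base axis. Payload 7 kg.
Tool frame: the origin (TCP) lies midway between the tips of the shut fingers; the grasp point (between the pads) lies 19 mm behind it (r.hold_point_z is the distance from the TCP to the grasp point, in m); y points along the fingers, z is the direction in which the jaws open and shut, and the axes are right-handed (so a half turn about y gives the same grasp; the last joint's range is limited). The gripper opens to 88 mm and grips with 3 to 60 N. Pads are 19 mm wide; open, the fingers measure 130 mm over their backs; the gripper's body (78 mm by 193 mm) begins 47 mm behind the grasp point.
Start: joints at [-58.665, 20.546, 0.682, 0, -70.136, -16.507], TCP at [0.173, -0.653, 0.227] pointing down, gripper open.
Joint ranges: [-176.03, 176.03], [-82.01, 121.73], [-58.28, 71.71], [-173.87, 95.51], [-174.79, -0.11], [-173.66, 173.66]. Speed limits (degrees/s): [136.94, 136.94, 172.46, 180, 180, 180].

INTERFACE

Orientations are given as [roll, pitch, yaw] about the fixed x, y, z axes, in that order (R = Rz(yaw) Ry(pitch) Rx(roll)).
In Python, from plant import r, imaging gives the robot as it stands.
- The arm moves only by the tool drive_tool, never from a script. Its argument "deltas" is a list of rows, each a list of 6 numbers: the shift along the world's x, y, z in cm, then the turn, a rotation vector about the world's x, y, z in rad. In form: [[tx, ty, tz, rx, ry, rz], ...]. A call has exactly 8 rows; each row is the pose to reach, as a shift and turn from the pose commanded when the call began; what a row does not reach only later rows make up. A row lasts 1/12 s, in which the tool goes at most 41.7 mm and 7.16 degrees, less where a joint would pass 70% of its speed; a pose out of reach is approached as far as the arm can. A call with a gripper value outside its range is refused whole. "claw" is the opening, from 0 (shut) to 1 (fully open), set as the call begins (left out, the last holds). The fingers move at their own pace and stop on an object; "squeeze" is the grip in N (left out, the last holds). Time passes only in rows, so rows that repeat a pose let the fingers close, or fill a call up. It gives the time, the measured TCP pose, the force and the opening at its end, in the units of the state.
- r.get_state(): the state, without advancing time (a new reading comes with each control period).
- imaging.capture(name): name is "scene" or "top"; returns the picture (384x512x3 uint8, red, green, blue); there is no depth.
- imaging.get_calibration(name): a dict with "mtx" (3x3 intrinsics, pixels), "R" (3x3) and "t" (3): a world point X has camera coordinates R X + t. Camera axes: x right, y down, z forward; pixel columns grow to the right and rows downward; lengths in m; the calibration is good to about 2 mm. A picture is of the moment at which its call begins. get_calibration takes no time and is no camera call.
- r.close_job(): hands the job in, once; it reports no verdict.
Trained networks look in the newest picture that a camera, given by its name, has taken for a name from the list of things; names that differ only in an ending like _2 or _b are one class to them, and where a whole thing is asked for, a point or a joint stands for the part that bears it (a point fixed in the world has none). Each returns a list of dicts, best first, with "score" (0 to 1); they miss things now and then, are a little off and sometimes report something else, mostly with a low value. They report only what shows in the picture. A call takes as long as a camera call. They do not tell look-alikes from the thing itself.
- imaging.search_frame(camera, label): "bbox" ([left, top, right, bottom] in pixels, round what is visible of it).
- imaging.outline_of(camera, label): "region" (384x512 bool, what is visible of it) and "bbox" ([left, top, right, bottom] in pixels, round what is visible of it).
- imaging.landmark_of(camera, label): "position" ([column, row] in pixels: a listed point, or the origin of a listed thing).
The state is a dict: "time_s": time; "joints": joint angles; "qd": joint speeds; "joint_torque": joint torques, N m; "tcp_pos": TCP position; "eef_rot": TCP orientation; "contact_force": force on the tool from outside, world axes, zero at the start; "moment": the same for the moment, N m; "gripper_width": finger opening in m.
Only numpy, scipy, OpenCV 4.12 (cv2) and the standard library are available. Lean on these libraries where they do the work, as an engineer would, in place of code of your own. Each camera call takes 0.05 s, during which the arm holds its last target.

TASK

Put the tape measure back into the foam-lined tool tray: stand it upright in the smaller pocket, the one cut for it (either way round), and press it down with the gripper against the grip of the foam until it is fully home on the pocket floor, then let go. Leave the sanding block and the loose wooden block where they lie.

Things in the scene. Friction and masses are not known exactly. Their poses are not given: they have to be found in the camera images.
- tape_measure: Tape measure, yellow case with a black disc on its side, standing upright: 34 mm thick (x axis), 63 mm long (y from -25 to +38 mm), 56 mm tall (z up), with a small steel hook at its foot beyond the +y end. 0.2 kg. Origin on the underside. Grip it from above across the thickness, in its upper 25 mm, so that the fingers stay clear of the foam.
- tape_case_mid (a point): Point on the tape measure: centre of the case's underside (63 by 34 mm); axes as the tape measure's.
- foam_tray: Fixed plywood tray, 200 (x) by 150 (y) by 32 mm high, filled with dark foam whose top is 30 mm above the bench; turned any way. Two empty pockets with pale floors, 24 mm deep, long along y: the smaller, 77 mm long with a narrow slot for the hook at each end, is the tape measure's; the larger, 64 by 108 mm, stays empty. Origin: centre of the underside.
- tape_pocket (a point): Floor centre of the smaller pocket, 45 mm to the -x side of the tray's centre, 24 mm below the foam's top; y along the pocket, z up. Its long sides are springy bevelled lips, 44 mm apart at the top and 27 mm from 14 mm down, which yield and grip the case: about 5 to 15 N of push; it does not sink by its weight. When home, 32 mm of the case stand above the foam.
- sanding_block: Cork sanding block wrapped in reddish paper, 61 by 105 by 32 mm (x, y, z), lying loose on the bench; a bystander. Origin at the centre of its underside.
- offcut_d: Dark brown wooden block, 45 by 65 by 45 mm (x, y, z), loose on the bench; a bystander. Origin at the centre of its underside.
Not all that is in view belongs to the job. Leave any blue or orange look-alike of the tape_measure alone.

How it is judged (in metres and radians):
On the way:
1. the tape measure is pressed fully home in its pocket by the gripper (within 5 mm of the floor, the gripper still touching it) (z of tape_case_mid in the frame of tape_pocket below 0.005 m and horizontal distance between tape_case_mid and tape_pocket below 0.015 m and contact force between tape_measure and the fingers above 0.5 N), for 0.1 s.
At the end, for the whole second after the job is handed in: The tape measure stands in the smaller pocket, its underside within 5 mm of the pocket floor, its case within 15 mm of the pocket's centre, upright and in line with the pocket (either way round) within 10 degrees, released and at rest (z of tape_case_mid in the frame of tape_pocket below 0.005 m and horizontal distance between tape_case_mid and tape_pocket below 0.015 m and angle between tape_measure's own z axis and vertical below 0.175 rad and angle between the y axis of tape_measure and the y axis of tape_pocket, either way round below 0.175 rad and linear speed of tape_measure below 0.02 m/s); the robot touches nothing.
It fails at once if the sanding block or the loose wooden block is moved by more than 30 mm (distance of any of sanding_block, offcut_d from where it was at the start of the episode above 0.03 m).
It also fails if it takes over 38 s, if anything falls off the work surface, if the arm or the gripper's body presses on something with over 40 N, if the wrist force passes 120 N, or if a joint passes its speed limit or range.

## Working session

There is one attempt and no reset: what is moved stays moved. The work goes in short steps, Python scripts to look and compute and a tool call to move; the robot and the scene stay as the last step left them, time stands still between calls to the robot, and variables do not carry over. Pictures are saved under pics/ and viewed, and the job is handed in when it is done.

Besides the shell and the picture viewer there is one more tool, called after ">>>" as name(argument=value, ...) on one line, values as JSON. drive_tool: Moves the arm, as the interface text tells. Its arguments: {"type":"object","properties":{"deltas":{"type":"array"},"claw":{"type":"number"},"squeeze":{"type":"number"}},"required":["deltas"]}

```bash
mkdir -p pics; ls
cat > h.py <<'E'
import numpy as np, cv2
from plant import r, imaging
def ray(cam,uv,z):
    c=imaging.get_calibration(cam);K=np.array(c["mtx"]);R=np.array(c["R"]);t=np.array(c["t"])
    d=R.T@np.linalg.inv(K)@np.array([uv[0],uv[1],1.]);o=-R.T@t
    return o+d*(z-o[2])/d[2]
def proj(cam,X):
    c=imaging.get_calibration(cam);p=np.array(c["mtx"])@(np.array(c["R"])@np.array(X)+np.array(c["t"]));return p[:2]/p[2]
def save(n,im,s=1.5): cv2.imwrite("pics/"+n,cv2.resize(np.ascontiguousarray(im[:,:,::-1]),None,fx=s,fy=s,interpolation=cv2.INTER_CUBIC))
E
python3 - <<'E'
from h import *
print(r.get_state())
for c in ("scene","top"):
    save(c+"0.png",imaging.capture(c)); k=imaging.get_calibration(c); print(c,k)
    for l in ("tape_measure","foam_tray","sanding_block","offcut_d"):
        print(l,[(np.round(d["bbox"]),round(d["score"],2)) for d in imaging.search_frame(c,l)])
    for l in ("tape_case_mid","tape_pocket","tape_measure"):
        print(l,[(np.round(d["position"],1),round(d["score"],2)) for d in imaging.landmark_of(c,l)])
E
```

```text
pics
{'time_s': 0.0, 'joints': array([-5.86636663e+01,  2.05890852e+01,  6.32862509e-01, -2.01727296e-02,
       -7.01356033e+01, -1.65058059e+01]), 'qd': array([ 0.02493638, -0.01217552,  0.05970238,  0.05431044, -0.00733536,
        0.08884976]), 'joint_torque': array([-6.95468661e-04, -5.82728970e+01,  2.93055063e+01,  6.99737549e+00,
        6.85686129e-03, -1.92866296e-04]), 'tcp_pos': array([ 0.17260532, -0.65204302,  0.22564212]), 'eef_rot': array([-8.99065698e+01,  7.90918346e-03,  1.48236645e+01]), 'contact_force': array([ 5.70066542e-05, -7.39449876e-01, -2.30640793e-01]), 'moment': array([-0.00233246, -0.06640264, -0.01935599]), 'gripper_width': 0.08755870486552139}
scene {'mtx': array([[454.67804333,   0.        , 259.79984074],
       [  0.        , 454.67804333, 186.95195692],
       [  0.        ,   0.        ,   1.        ]]), 'R': array([[-0.45550951, -0.89013882, -0.01280473],
       [-0.39181293,  0.21337597, -0.89495996],
       [ 0.79937083, -0.40264571, -0.44596269]]), 't': array([0.32040473, 0.18983408, 0.65661886])}
tape_measure [(array([153., 242., 183., 285.
[... 1033 characters left out ...]
array([0.08391395, 0.47710333, 1.15774232])}
tape_measure [(array([148., 230., 163., 256.]), 0.89), (array([178., 237., 207., 256.]), 0.88), (array([171., 159., 188., 188.]), 0.74), (array([156., 196., 182., 218.]), 0.64)]
foam_tray [(array([284., 128., 358., 214.]), 0.86)]
sanding_block [(array([216., 183., 250., 207.]), 0.63)]
offcut_d [(array([232., 131., 256., 155.]), 0.89)]
tape_case_mid [(array([183.8, 173.3]), 0.86), (array([170.5, 204.1]), 0.76), (array([155. , 245.8]), 0.66), (array([194.3, 246.6]), 0.6)]
tape_pocket [(array([312.7, 184.9]), 0.76)]
tape_measure [(array([181.4, 172.1]), 0.79), (array([194.2, 249.5]), 0.74), (array([157.6, 242.3]), 0.68), (array([167.1, 205.4]), 0.6)]
```

View pics/scene0.png

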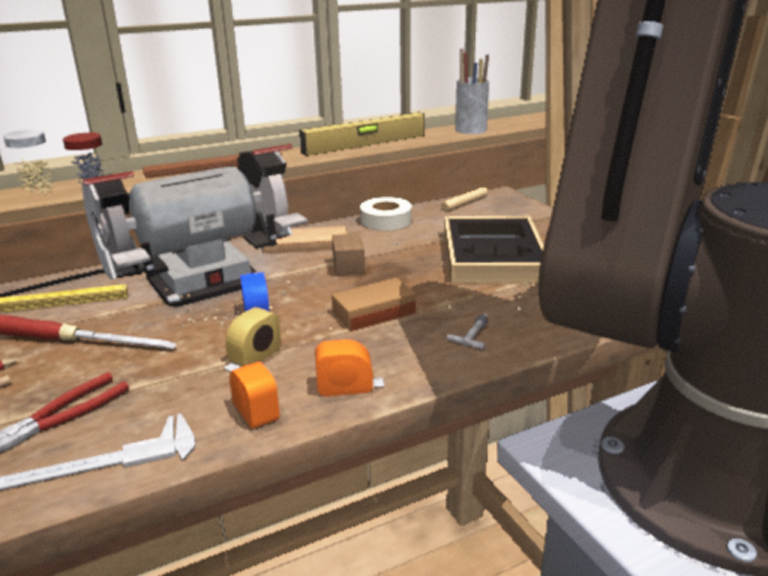

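View pics/top0.png

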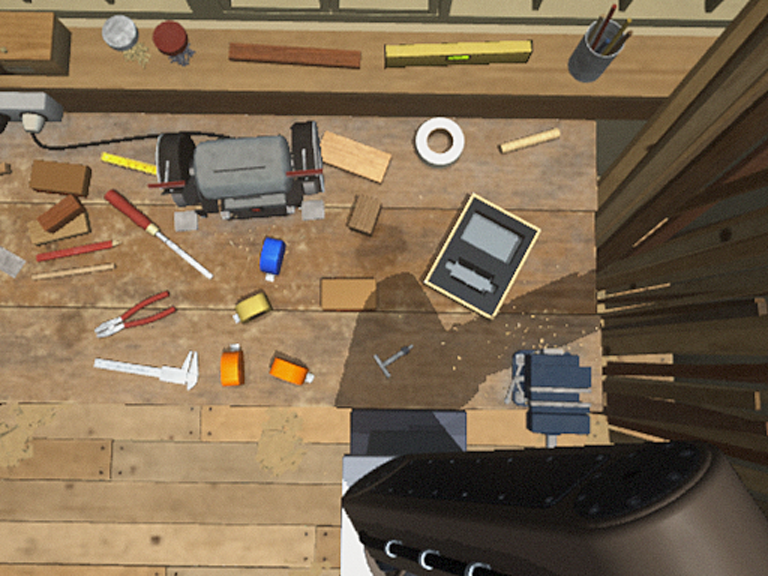

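The yellow tape measure is near top (169,205) in camera pixels, with its hook toward the lower left. The tray is at (321,170), with its small pocket at (313,185). The blue and orange ones are look-alikes. Next I'll fit the poses.

```bash
cat > fit.py <<'E'
from h import *
from scipy.optimize import minimize
ims={c:imaging.capture(c) for c in ("top","scene")}
def crop(n,im,x0,y0,x1,y1,s): save(n,im[y0:y1,x0:x1],s)
crop("tape_top.png",ims["top"],140,180,200,225,10)
crop("tape_scene.png",ims["scene"],140,195,200,255,10)
crop("tray_top.png",ims["top"],275,120,370,220,6)
# tape
def hull(c,x,y,a,box):
    ca,sa=np.cos(a),np.sin(a); P=[]
    for X in box: P.append(proj(c,[x+ca*X[0]-sa*X[1],y+sa*X[0]+ca*X[1],X[2]]))
    return cv2.convexHull(np.array(P,np.float32))
reg={}
for c,pt in (("top",(169,204)),("scene",(168,224))):
    best=[d for d in imaging.outline_of(c,"tape_measure") if d["region"][pt[1],pt[0]]]
    m=best[0]["region"].astype(np.uint8); reg[c]=m; print(c,m.sum(),best[0]["bbox"])
    v=ims[c].copy(); v[cv2.dilate(m,np.ones((3,3)))-m>0]=(255,0,255); x0,y0=pt[0]-30,pt[1]-30
    crop("seg_"+c+".png",v,x0,y0,x0+60,y0+60,8)
# rounded case approx: chamfered corners in yz
yz=[(-.025,0),(.038,0),(.038,.040),(.030,.052),(.022,.056),(-.009,.056),(-.017,.052),(-.025,.040)]
box=[(sx*.017,y,z) for sx in(-1,1) for y,z in yz]
S=4
def cost(p,cams=("top","scene")):
    e=0
    for c in cams:
        h=hull(c,*p,box); im=np.zeros((384*S,512*S),np.uint8)
        cv2.fillConvexPoly(im,np.round((h+.5)*S).astype(np.int32),1)
        im=cv2.resize(im*255,(512,384),interpolation=cv2.INTER_AREA)/255.
        e+=np.abs(im-reg[c]).sum()/reg[c].sum()
    return e
g=ray("top",(169,205),.04)[:2]; print("guess",g)
res=[]
for a in np.arange(0,360,20):
    o=minimize(cost,[g[0],g[1],np.radians(a)],method="Nelder-Mead",options=dict(initial_simplex=[[g[0],g[1],np.radians(a)],[g[0]+.01,g[1],np.radians(a)],[g[0],g[1]+.01,np.radians(a)],[g[0],g[1],np.radians(a+12)]],xatol=1e-4,fatol=1e-4))
    res.append((o.fun,*o.x[:2],np.degrees(o.x[2])%360))
for q in sorted(res)[:6]: print(np.round(q,4))
E
python3 fit.py
```

```text
top 322 [156.9, 193.2, 183.2, 214.5]
scene 1117 [150.2, 203.6, 188.4, 247.5]
guess [0.42488485 0.32999405]Traceback (most recent call last):
  File "fit.py", line 34, in <module>
    o=minimize(cost,[g[0],g[1],np.radians(a)],method="Nelder-Mead",options=dict(initial_simplex=[[g[0],g[1],np.radians(a)],[g[0]+.01,g[1],np.radians(a)],[g[0],g[1]+.01,np.radians(a)],[g[0],g[1],np.radians(a+12)]],xatol=1e-4,fatol=1e-4))
    res = _minimize_neldermead(fun, x0, args, callback, bounds=bounds,
                               **options)
    fxcc = func(xcc)
    fx = function(np.copy(x), *(wrapper_args + args))
  File "fit.py", line 26, in cost
    h=hull(c,*p,box); im=np.zeros((384*S,512*S),np.uint8)
  File "fit.py", line 11, in hull
    for X in box: P.append(proj(c,[x+ca*X[0]-sa*X[1],y+sa*X[0]+ca*X[1],X[2]]))
                           ~~~~^^^^^^^^^^^^^^^^^^^^^^^^^^^^^^^^^^^^^^^^^^^^^^
  File "h.py", line 8, in proj
    c=imaging.get_calibration(cam);p=np.array(c["mtx"])@(np.array(c["R"])@np.array(X)+np.array(c["t"]));return p[:2]/p[2]
ValueError: time passes only in moves, steps and waits
```

```bash
python3 - <<'E'
s=open('h.py').read()
s=s.replace('def ray','_C={}\ndef cal(c):\n    if c not in _C: _C[c]=imaging.get_calibration(c)\n    return _C[c]\ndef ray',1).replace('c=imaging.get_calibration(cam)','c=cal(cam)')
open('h.py','w').write(s)
f=open('fit.py').read().replace('range(0,360,20)','range(0,360,30)').replace('# rounded','np.savez("d.npz",top=ims["top"],scene=ims["scene"],rt=reg["top"],rs=reg["scene"])\n# rounded')
f=f.replace("arange(0,360,20)","arange(0,360,30)")
open('fit.py','w').write(f)
E
python3 fit.py; python3 -c "
from h import *;print(r.get_state()['time_s'])"
```

```text
top 352 [157.3, 196.1, 182.9, 214.1]
scene 1146 [149.9, 206.7, 188.9, 246.3]
guess [0.42488485 0.32999405]
[  0.2511   0.4242   0.3393 208.8819]
[ 0.2516  0.4298  0.3286 29.0477]
[ 0.2524  0.4306  0.3278 28.9552]
[  0.2528   0.4242   0.3393 208.8865]
[  0.2534   0.4243   0.3396 209.6787]
[ 0.2539  0.4307  0.3283 29.6235]
1.2
```

View pics/seg_top.png

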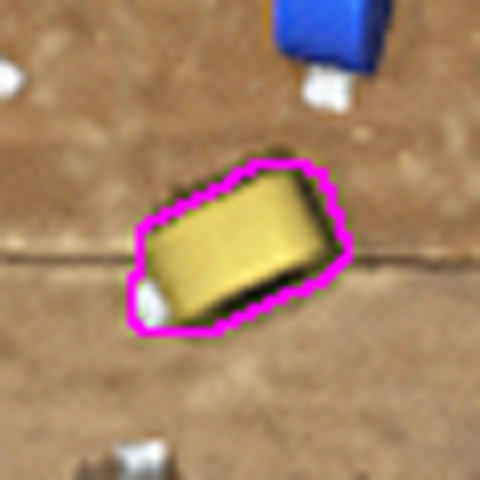

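View pics/tape_scene.png

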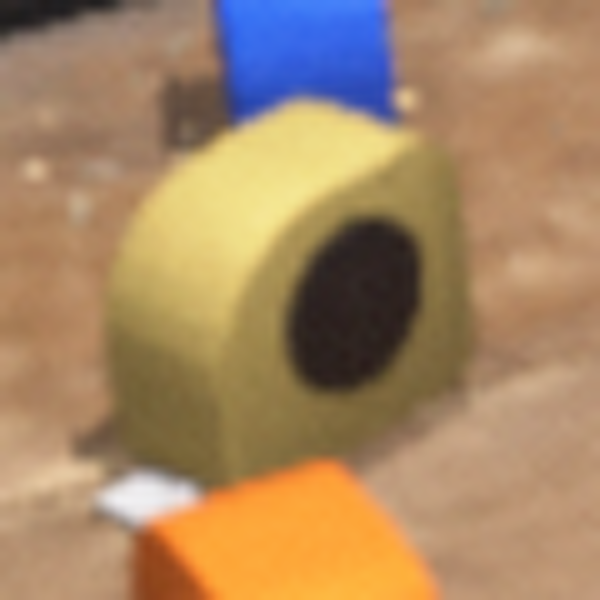

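View pics/tray_top.png

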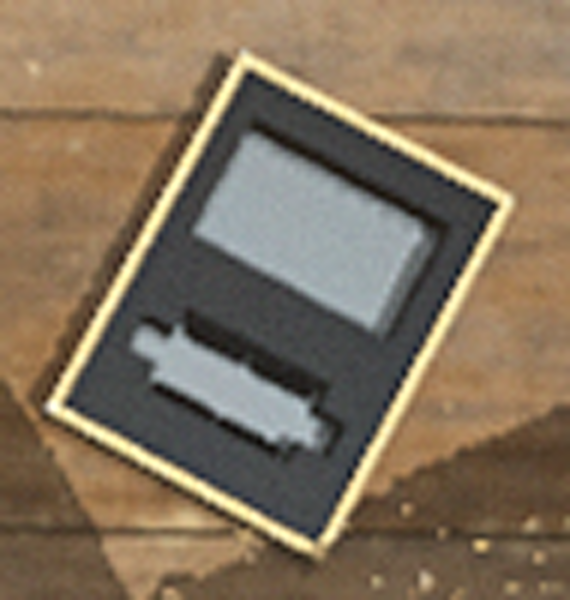

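View pics/tape_top.png

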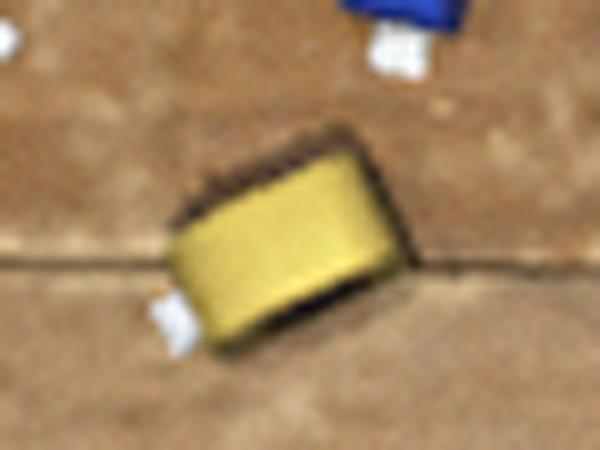

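```bash
cat > fit2.py <<'E'
from h import *
from scipy.optimize import minimize,least_squares
d=np.load("d.npz")
H={c:cv2.cvtColor(d[c],cv2.COLOR_RGB2HSV).astype(int) for c in("top","scene")}
reg={};ign={}
for c,pt in (("top",(169,204)),("scene",(168,224))):
    h,s,v=[H[c][...,i] for i in range(3)]
    win=np.zeros(h.shape,bool); win[pt[1]-32:pt[1]+32,pt[0]-32:pt[0]+32]=1
    y=(h>=20)&(h<=32)&(s>95)&(v>60)&win
    y=cv2.morphologyEx(y.astype(np.uint8),cv2.MORPH_OPEN,np.ones((3,3)))
    n,l,st,_=cv2.connectedComponentsWithStats(y); m=(l==1+np.argmax(st[1:,4])).astype(np.uint8)
    cs,_=cv2.findContours(m,cv2.RETR_EXTERNAL,cv2.CHAIN_APPROX_NONE); m=np.zeros_like(m); cv2.drawContours(m,cs,-1,1,-1)
    reg[c]=m
    o=((h<14)&(s>200)&(v>150)|((h>105)&(h<130)&(s>150)))&win
    ign[c]=cv2.dilate(o.astype(np.uint8),np.ones((3,3)))>0
    if c=="top": # side faces dark: ignore band around
        pass
    w=d[c].copy(); w[cv2.dilate(m,np.ones((3,3)))-m>0]=(255,0,255); w[ign[c]]=(0,255,255)
    save("s2_"+c+".png",w[pt[1]-32:pt[1]+32,pt[0]-32:pt[0]+32],8); print(c,m.sum())
t=np.linspace(0,np.pi/2,6); R=.020
yz=[(-.025,0),(.038,0)]+[(.038-R+R*np.cos(a),.056-R+R*np.sin(a)) for a in t]+[(-.025+R-R*np.sin(a),.056-R+R*np.cos(a)) for a in t]
box=[(sx*.017,y,z) for sx in(-1,1) for y,z in yz]
S=4
def mask(c,p):
    x,y,a=p; ca,sa=np.cos(a),np.sin(a)
    P=np.array([proj(c,[x+ca*X[0]-sa*X[1],y+sa*X[0]+ca*X[1],X[2]]) for X in box],np.float32)
    im=np.zeros((384*S,512*S),np.uint8); cv2.fillConvexPoly(im,np.round((cv2.convexHull(P)+.5)*S).astype(np.int32),255)
    return cv2.resize(im,(512,384),interpolation=cv2.INTER_AREA)/255.
def cost(p,cams):
    return sum((np.abs(mask(c,p)-reg[c])*(~ign[c])).sum()/reg[c].sum() for c in cams)
for cams in (("top",),("scene",),("top","scene")):
  res=[]
  for a in (15,28,40):
    x0=[.43,.329,np.radians(a)]
    o=minimize(cost,x0,args=(cams,),method="Nelder-Mead",options=dict(initial_simplex=[x0,[.44,.329,x0[2]],[.43,.339,x0[2]],[.43,.329,x0[2]+.2]],xatol=1e-4,fatol=1e-4)); res.append((o.fun,*o.x))
  b=min(res); x,y,a=b[1:]; print(cams,np.round(b,4),"deg",np.degrees(a).round(1),"mid",np.round([x-.0065*np.sin(a),y+.0065*np.cos(a)],4))
# tray: corners in crop -> px, refine via top rim
px=np.array([(245,55),(512,200),(322,552),(50,405)])/6.+[275,120]-.5
W=np.array([ray("top",p,.032)[:2] for p in px]); print(W.round(4),[np.linalg.norm(W[i]-W[(i+1)%4]).round(4) for i in range(4)])
# small pocket nearer corner 2-3 edge; tray -x side = that edge
loc=np.array([(.1,.075),(.1,-.075),(-.1,-.075),(-.1,.075)])
f=lambda p:(np.array([[p[0]+np.cos(p[2])*X-np.sin(p[2])*Y,p[1]+np.sin(p[2])*X+np.cos(p[2])*Y] for X,Y in loc])-W).ravel()
o=least_squares(f,[*W.mean(0),0]); x,y,a=o.x; print("tray",o.x,np.degrees(a),f(o.x).round(4))
pk=np.array([x-.045*np.cos(a),y-.045*np.sin(a)]); print("pocket",pk, "proj top",proj("top",[*pk,.006]),"scene",proj("scene",[*pk,.006]))
for c in("scene","top"):
    w=d[c].copy(); w=cv2.resize(w,None,fx=4,fy=4,interpolation=cv2.INTER_CUBIC)
    def dr(L,z,col):
        P=np.array([proj(c,[x+np.cos(a)*X-np.sin(a)*Y,y+np.sin(a)*X+np.cos(a)*Y,z]) for X,Y in L]); cv2.polylines(w,[np.round((P+.5)*4).astype(np.int32)],True,col,1)
    dr(loc,.032,(255,0,255)); dr([(-.045+i*.022,j*.0385) for i,j in((1,1),(1,-1),(-1,-1),(-1,1))],.030,(0,255,0))
    u=proj(c,[x,y,.03]); u0=(u*4).astype(int); save("tr_"+c+".png",w[max(0,u0[1]-220):u0[1]+220,u0[0]-240:u0[0]+240],1.2)
E
python3 fit2.py
```

```text
top 278
scene 775
('top',) [0.2604 0.4288 0.3293 0.4163] deg 23.9 mid [0.4261 0.3352]
('scene',) [0.4228 0.441  0.3266 0.7694] deg 44.1 mid [0.4365 0.3313]
('top', 'scene') [0.8293 0.4319 0.3282 0.6784] deg 38.9 mid [0.4279 0.3333]
[[ 0.6535 -0.0844]
 [ 0.5844 -0.2127]
 [ 0.4139 -0.1207]
 [ 0.4819  0.0085]] [np.float64(0.1457), np.float64(0.1937), np.float64(0.146), np.float64(0.1952)]
tray [ 0.53340915 -0.10231023 -0.49321453] -28.25911078130115 [ 0.0035  0.0008  0.0016 -0.0031 -0.004  -0.0003 -0.001   0.0026]
pocket [ 0.49377245 -0.08100454] proj top [312.86634175 184.40021482] scene [330.24080893 175.89833434]
```

```bash
cd pics; python3 -c "
import cv2,numpy as np
a=[cv2.resize(cv2.imread(f),(400,300 if 'tr_' not in f else 366)) for f in ('s2_top.png','s2_scene.png','tr_top.png','tr_scene.png')]
" ; ls
```

```text
s2_scene.png
s2_top.png
scene0.png
seg_scene.png
seg_top.png
tape_scene.png
tape_top.png
top0.png
tr_scene.png
tr_top.png
tray_top.png
```

View pics/tr_top.png

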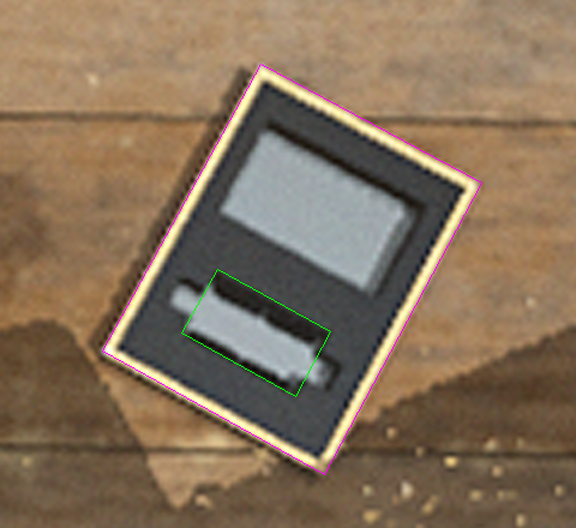

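View pics/tr_scene.png

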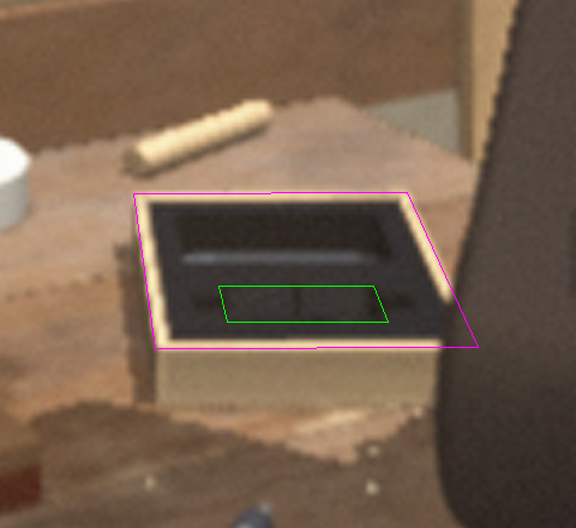

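View pics/s2_scene.png

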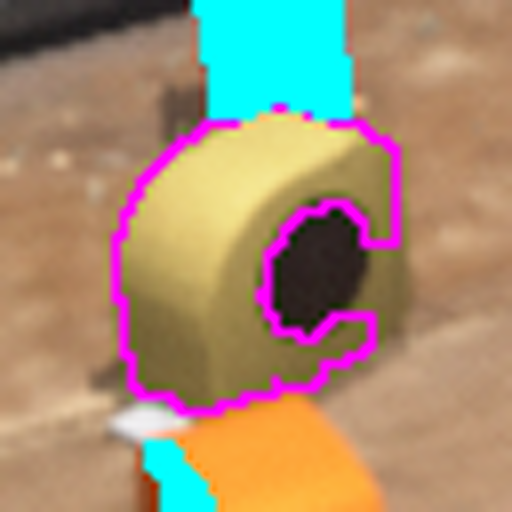

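View pics/s2_top.png

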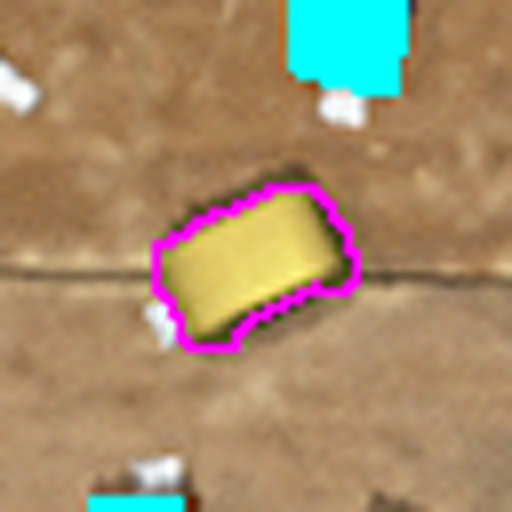

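Run:
```python
from h import *
d=np.load("d.npz")
out=[]
for a in (24,29):
  for c,pt in (("top",(169,204)),("scene",(168,224))):
    w=cv2.resize(d[c],None,fx=8,fy=8,interpolation=cv2.INTER_CUBIC); A=np.radians(a)
    t=np.linspace(0,np.pi/2,8);R=.024
    yz=[(-.025,0),(.038,0)]+[(.038-R+R*np.cos(s),.056-R+R*np.sin(s)) for s in t]+[(-.025+R-R*np.sin(s),.056-R+R*np.cos(s)) for s in t]
    for sx in(-.017,.017):
        P=np.array([proj(c,[.4265+np.cos(A)*sx-np.sin(A)*(y-.0065),.3345+np.sin(A)*sx+np.cos(A)*(y-.0065),z]) for y,z in yz])
        cv2.polylines(w,[np.round((P+.5)*8).astype(np.int32)],True,(255,0,255),1)
    out.append(w[(pt[1]-25)*8:(pt[1]+25)*8,(pt[0]-25)*8:(pt[0]+25)*8])
save("ov.png",np.vstack([np.hstack(out[:2]),np.hstack(out[2:])]),.74)
```

```text
(no output)
```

View pics/ov.png

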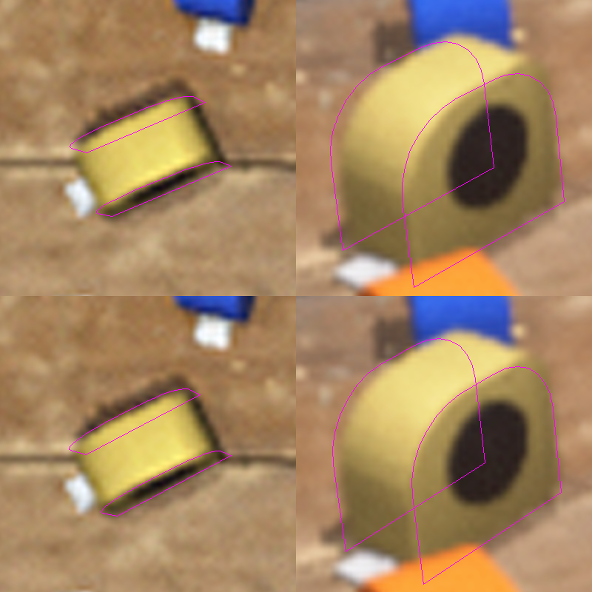

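Run:
```python
from h import *
for n,p,z in (("blue",(272,250),.056),("bluehook",(269,277),0.),("orangeL",(232,360),.056),("orangeR",(288,368),.056),("grindfoot R",(313,215),0.),("grinder front",(265,215),.05),("sander",(348,292),.03),("wood",(364,212),.045),("grind left wheel",(175,205),.1)):
    print(n,ray("top",(p[0]/1.5,p[1]/1.5),z).round(3))
A=np.radians(28)
for s in(-.05,.05,-.097,.097): print(s,(np.array([.4295,.332])+s*np.array([np.cos(A),np.sin(A)])).round(3))
```

```text
blue [0.532 0.296 0.056]
bluehook [ 0.488  0.31  -0.   ]
orangeL [0.327 0.363 0.056]
orangeR [0.314 0.259 0.056]
grindfoot R [0.612 0.227 0.   ]
grinder front [0.6   0.313 0.05 ]
sander [0.458 0.153 0.03 ]
wood [0.61  0.125 0.045]
grind left wheel [0.605 0.467 0.1  ]
-0.05 [0.385 0.309]
0.05 [0.474 0.355]
-0.097 [0.344 0.286]
0.097 [0.515 0.378]
```

Run:
```python
from h import *
for p in ((597,120),(603,290),(603,408),(545,405),(380,405)):
    print(p,ray("top",(p[0]/1.5,p[1]/1.5),0).round(3))
for X in ((.173,-.653,.227),(.173,-.653,.5),(.2,-.4,0),(.2,-.4,.6),(.2,-.65,0),(.2,-.65,.4),(.6,-.4,.4)):
    print(X,proj("top",X)*1.5,proj("scene",X)*1.5)
im=np.load("d.npz")
save("tr.png",im["top"][60:384,330:512],1.8); save("sr.png",im["scene"][0:384,340:512],1.5)
save("mix.png",np.hstack([im["top"][60:384,352:512],im["scene"][0:324,340:512]]),1.8)
```

```text
(597, 120) [ 0.816 -0.339  0.   ]
(603, 290) [ 0.472 -0.343  0.   ]
(603, 408) [ 0.245 -0.338  0.   ]
(545, 405) [ 0.249 -0.227  0.   ]
(380, 405) [0.244 0.089 0.   ]
(0.173, -0.653, 0.227) [861.97047419 472.72631682] [974.29235415 123.26383345]
(0.173, -0.653, 0.5) [1054.78603904  522.15129184] [1056.68826705  -99.25058705]
(0.2, -0.4, 0) [636.060627   432.48946863] [798.09202486 298.65208005]
(0.2, -0.4, 0.6) [898.58174925 517.89181212] [ 944.62815672 -210.31100771]
(0.2, -0.65, 0) [767.13328529 434.50491565] [900.72772511 263.20825645]
(0.2, -0.65, 0.4) [964.34562355 477.97213203] [998.15365114 -11.53648595]
(0.6, -0.4, 0.4) [751.26641152 166.56256582] [632.31441545 -17.38335557]
```

View pics/mix.png

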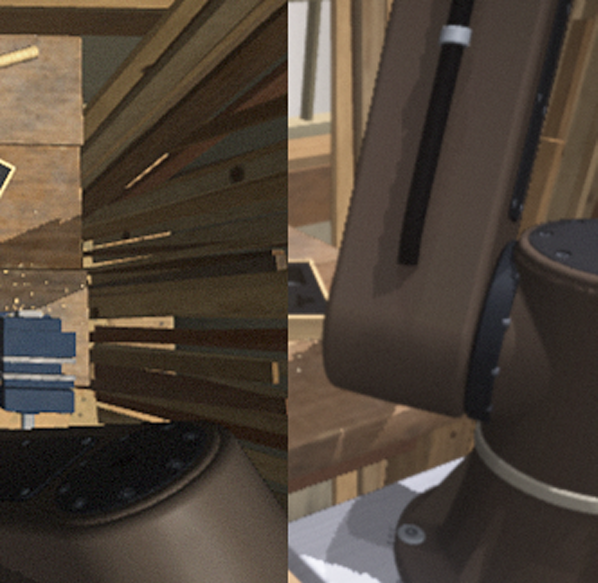

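A rack of upright boards stands right of the bench (beyond y≈-0.34), beside where the arm starts. I'll pull the arm in first and then swing round.

>>> drive_tool(deltas=[[0, 2, 1, 0, 0, 0], [0, 5, 2, 0, 0, 0], [0, 8, 3, 0, 0, 0], [0, 11.5, 3.5, 0, 0, 0], [0, 15, 3.5, 0, 0, 0], [0, 18.5, 3.5, 0, 0, 0], [0, 21.5, 3.5, 0, 0, 0], [0, 23, 3.5, 0, 0, 0]], claw=0.7, squeeze=45)

```text
time_s: 1.87
tcp_pos: [0.1721, -0.4198, 0.262]
eef_rot: [-90.0, -0.1, 14.9]
contact_force: [0.3, -0.2, -0.9]
gripper_width: 0.0618
```

>>> drive_tool(deltas=[[2.5, 2, 0, 0, 0, 0], [5.5, 5, 0, 0, 0, 0.05], [8.5, 8, 0, 0, 0, 0.1], [11.5, 11, 0, 0, 0, 0.17], [14.5, 14, 0, 0, 0, 0.25], [17.5, 17.5, 0, 0, 0, 0.33], [20.5, 21, 0, 0, 0, 0.41], [23, 24, 0, 0, 0, 0.5]])

```text
time_s: 2.53
tcp_pos: [0.3977, -0.1877, 0.2621]
eef_rot: [-90.1, -0.1, 43.7]
contact_force: [1.1, -1.1, 0.0]
gripper_width: 0.0617
```

Run:
```python
from h import *
print(r.get_state()['joints'].round(1)); save("top1.png",imaging.capture("top"))
```

```text
[  0.6  -3.8 -23.9   0.  -69.9 -46.9]
```

View pics/top1.png

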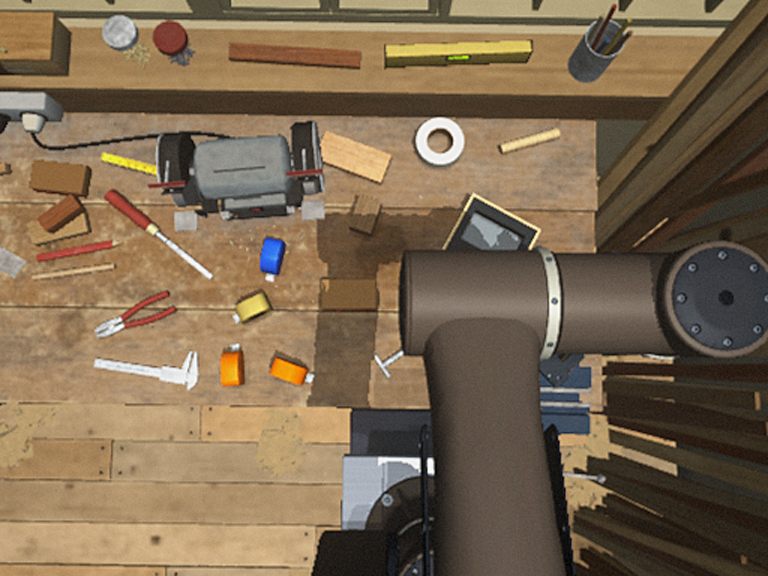

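>>> drive_tool(deltas=[[1, 3, 0, 0, 0, 0.08], [2, 6.5, 0, 0, 0, 0.16], [3, 10, 0, 0, 0, 0.24], [4, 14, 0, 0, 0, 0.32], [4.5, 18, 0, 0, 0, 0.4], [4.5, 22, 0, 0, 0, 0.48], [4.5, 26, 0, 0, 0, 0.56], [4.5, 30, 0, 0, 0, 0.64]])

```text
time_s: 3.25
tcp_pos: [0.4413, 0.1123, 0.262]
eef_rot: [-90.0, -0.0, 80.4]
contact_force: [1.1, -1.3, -0.5]
gripper_width: 0.0613
```

>>> drive_tool(deltas=[[-0.2, 4, -1, 0, 0, 0.09], [-0.5, 8, -2.5, 0, 0, 0.18], [-0.8, 12, -4, 0, 0, 0.27], [-1, 15.5, -5.5, 0, 0, 0.36], [-1.4, 18.5, -7, 0, 0, 0.45], [-1.8, 20.5, -8.5, 0, 0, 0.54], [-1.8, 21.5, -10, 0, 0, 0.62], [-1.8, 21.5, -11.2, 0, 0, 0.66]])

```text
time_s: 3.92
tcp_pos: [0.4234, 0.3275, 0.1483]
eef_rot: [-90.0, 0.0, 118.3]
contact_force: [0.0, 0.8, 0.5]
gripper_width: 0.0609
```

Run:
```python
from h import *
for c in ("top","scene"):
    im=imaging.capture(c); save(c+"2.png",im)
    if c=="scene": save("sc2z.png",im[130:270,110:260],4)
s=r.get_state(); print(s['joints'].round(1),s['tcp_pos'],s['eef_rot'])
```

```text
[ 58.6  11.3 -23.3  -0.  -55.6 -30.6] [0.42270252 0.32484903 0.14744992] [-8.97858019e+01  9.29002224e-02  1.18027305e+02]
```

View pics/sc2z.png

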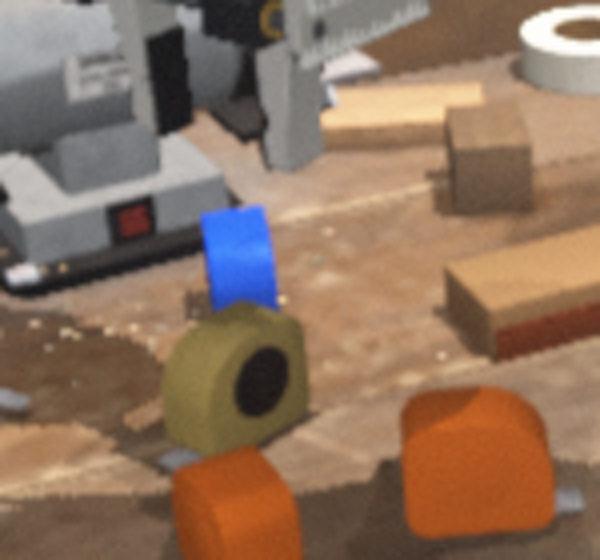

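View pics/top2.png

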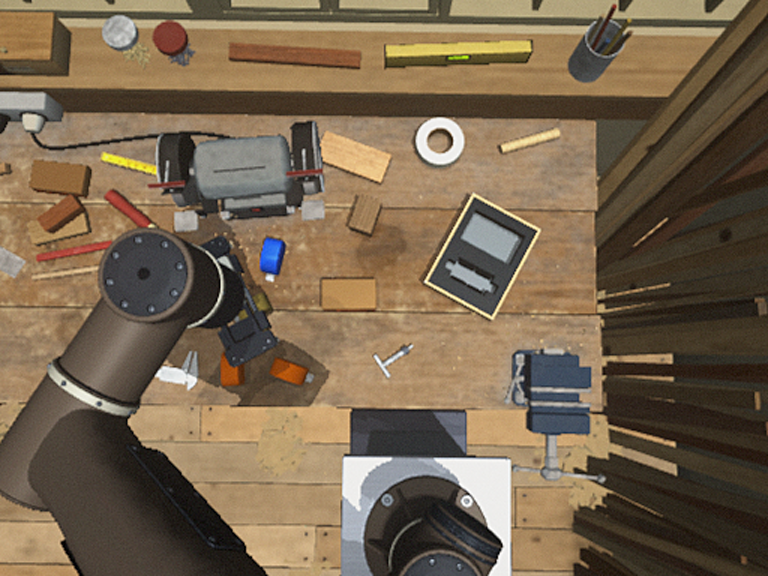

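Run:
```python
from h import *
s=r.get_state(); p=s['tcp_pos'];print(p,proj("scene",p),proj("scene",[.43,.332,.15]))
p=r.get_state()['tcp_pos'];print(p,s['qd'])
```

```text
[0.42270252 0.32484903 0.14744992] [166.81446366 165.05275942] [161.49862676 163.04699932]
[0.42270252 0.32484903 0.14744992] [-0.7861565  -2.11277963  1.71797596  0.8775874  -2.24633344 -3.4925284 ]
```

>>> drive_tool(deltas=[[0, 0, 0, 0, 0, 0], [0, 0, 0, 0, 0, 0], [0, 0, -0.5, 0, 0, 0], [0, 0, -1, 0, 0, 0], [0, 0, -2, 0, 0, 0], [0, 0, -3, 0, 0, 0], [0, 0, -3, 0, 0, 0], [0, 0, -3, 0, 0, 0]])

```text
time_s: 4.68
tcp_pos: [0.4234, 0.3247, 0.1185]
eef_rot: [-89.9, 0.1, 117.9]
contact_force: [-0.4, -0.0, 0.5]
gripper_width: 0.0614
```

Run:
```python
from h import *
im=imaging.capture("scene"); save("sc3z.png",im[130:270,110:260],4)
s=r.get_state(); p=s['tcp_pos'];print(p,s['joints'],s['eef_rot'],proj("scene",p)); print(r.hold_point_z)
```

```text
[0.42373498 0.32516998 0.11915248] [ 5.85534862e+01  1.30056867e+01 -2.53690270e+01  1.12107798e-02
 -5.16835385e+01 -3.06013768e+01] [-8.99543343e+01  3.72190573e-02  1.17959079e+02] [168.12004253 179.41727508]
0.0188
```

View pics/sc3z.png

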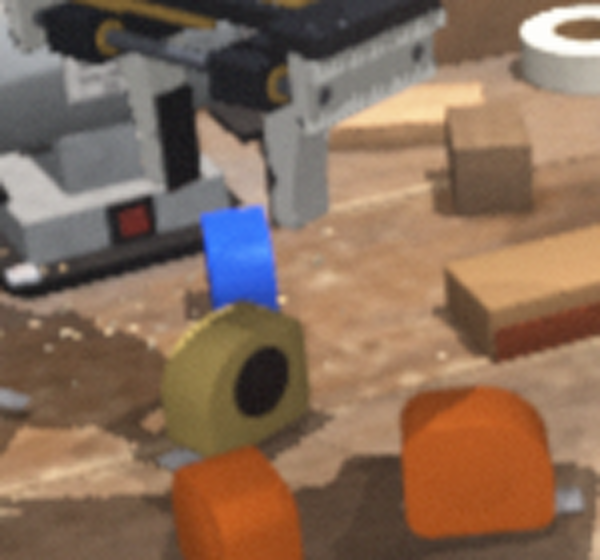

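Run:
```python
from h import *
d=np.load("d.npz"); out=[]
for mid,a in (((.4295,.332),28),((.4285,.333),26)):
  for c,pt in (("top",(169,204)),("scene",(168,224))):
    w=cv2.resize(d[c],None,fx=8,fy=8,interpolation=cv2.INTER_CUBIC); A=np.radians(a)
    t=np.linspace(0,np.pi/2,8);R=.02
    yz=[(-.025,0),(.038,0)]+[(.038-R+R*np.cos(s),.056-R+R*np.sin(s)) for s in t]+[(-.025+R-R*np.sin(s),.056-R+R*np.cos(s)) for s in t]
    for sx in(-.017,.017):
        P=np.array([proj(c,[mid[0]+np.cos(A)*sx-np.sin(A)*(y-.0065),mid[1]+np.sin(A)*sx+np.cos(A)*(y-.0065),z]) for y,z in yz])
        cv2.polylines(w,[np.round((P+.5)*8).astype(np.int32)],True,(255,0,255),1)
    out.append(w[(pt[1]-25)*8:(pt[1]+25)*8,(pt[0]-25)*8:(pt[0]+25)*8])
save("ov2.png",np.vstack([np.hstack(out[:2]),np.hstack(out[2:])]),.74)
```

```text
(no output)
```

View pics/ov2.png

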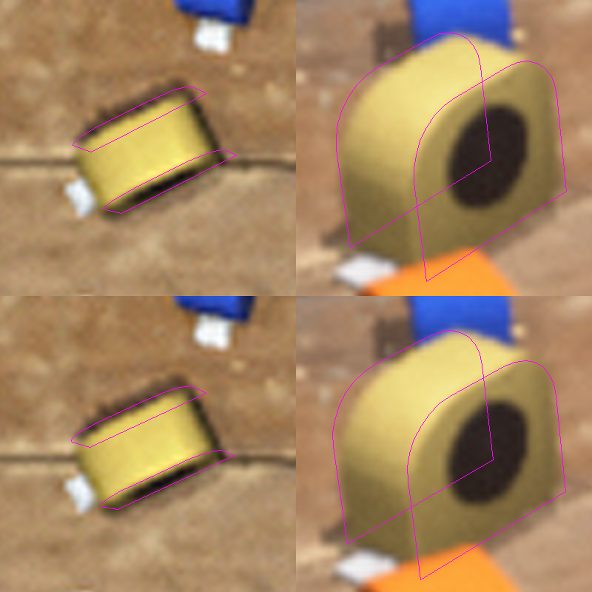

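>>> drive_tool(deltas=[[0.3, 0.3, 0, 0, 0, 0], [0.6, 0.7, -1, 0, 0, 0], [0.6, 0.7, -2.5, 0, 0, 0], [0.6, 0.7, -4.5, 0, 0, 0], [0.6, 0.7, -6.5, 0, 0, 0], [0.6, 0.7, -8, 0, 0, 0], [0.6, 0.7, -8.7, 0, 0, 0], [0.6, 0.7, -8.7, 0, 0, 0]])

```text
time_s: 5.4
tcp_pos: [0.4293, 0.3317, 0.0306]
eef_rot: [-89.8, 0.1, 118.0]
contact_force: [0.1, -0.6, -0.2]
gripper_width: 0.0612
```

Run:
```python
from h import *
im=imaging.capture("scene"); save("sc4z.png",im[130:270,110:260],4)
s=r.get_state(); print(s['tcp_pos'],s['eef_rot'],s['contact_force'],s['gripper_width'])
```

```text
[0.42976908 0.33229494 0.03185917] [-8.99263940e+01  4.95177764e-02  1.17966645e+02] [ 0.49188697  0.48336324 -0.61169559] 0.06139809538979505
```

View pics/sc4z.png

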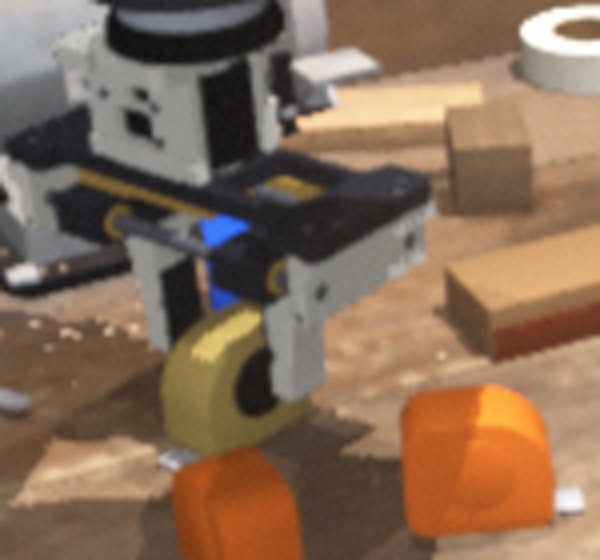

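>>> drive_tool(deltas=[[0, 0, 0, 0, 0, 0], [0, 0, 0, 0, 0, 0], [0, 0, 0, 0, 0, 0], [0, 0, 0, 0, 0, 0], [0, 0, 0, 0, 0, 0], [0, 0, 0, 0, 0, 0], [0, 0, 0, 0, 0, 0], [0, 0, 0, 0, 0, 0]], claw=0, squeeze=45)

```text
time_s: 6.12
tcp_pos: [0.4298, 0.3325, 0.033]
eef_rot: [-90.0, -0.0, 118.0]
contact_force: [-1.8, -1.1, 6.2]
gripper_width: 0.032
```

>>> drive_tool(deltas=[[0, 0, 0.5, 0, 0, 0], [0, 0, 2, 0, 0, 0], [0, 0, 4, 0, 0, 0], [0, 0, 6, 0, 0, 0], [0, 0, 8, 0, 0, 0], [0, 0, 9, 0, 0, 0], [0, 0, 9, 0, 0, 0], [0, 0, 9, 0, 0, 0]])

```text
time_s: 6.78
tcp_pos: [0.4296, 0.3324, 0.1223]
eef_rot: [-90.0, -0.0, 117.9]
contact_force: [-0.2, -0.4, -2.3]
gripper_width: 0.0318
```

Run:
```python
from h import *
im=imaging.capture("scene"); save("sc5z.png",im[100:240,110:260],4)
s=r.get_state(); print(s['tcp_pos'],s['eef_rot'],s['contact_force'],s['gripper_width'])
```

```text
[0.42922615 0.33191823 0.12154922] [-8.99299288e+01  5.51880049e-03  1.17935105e+02] [-0.45978259  0.57644015 -2.40634741] 0.031901646790889325
```

View pics/sc5z.png

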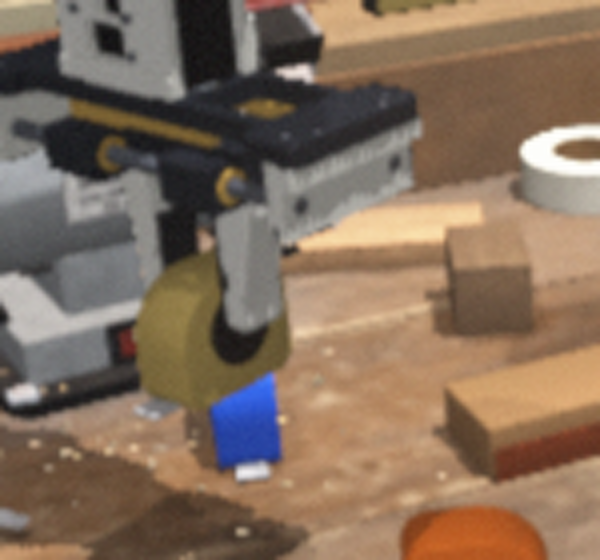

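```bash
cat > ov.py <<'E'
from h import *
def ov(img,c,mid,a,zb,s=8,half=28,R=.02):
    w=cv2.resize(img,None,fx=s,fy=s,interpolation=cv2.INTER_CUBIC); A=np.radians(a)
    t=np.linspace(0,np.pi/2,8)
    yz=[(-.025,0),(.038,0)]+[(.038-R+R*np.cos(q),.056-R+R*np.sin(q)) for q in t]+[(-.025+R-R*np.sin(q),.056-R+R*np.cos(q)) for q in t]
    for sx in(-.017,.017):
        P=np.array([proj(c,[mid[0]+np.cos(A)*sx-np.sin(A)*(y-.0065),mid[1]+np.sin(A)*sx+np.cos(A)*(y-.0065),zb+z]) for y,z in yz])
        cv2.polylines(w,[np.round((P+.5)*s).astype(np.int32)],True,(255,0,255),1)
    u=proj(c,[*mid,zb+.03]).astype(int)
    return w[(u[1]-half)*s:(u[1]+half)*s,(u[0]-half)*s:(u[0]+half)*s]
E
python3 - <<'E'
from ov import *
im=imaging.capture("scene"); p=r.get_state()['tcp_pos']; A=np.radians(27.95); y=np.array([-np.sin(A),np.cos(A)])
print(p)
save("hold.png",np.hstack([ov(im,"scene",p[:2]+k*y,27.95,p[2]-.0325) for k in(-.004,0,.004)]),.58)
E
```

```text
[0.42911601 0.33168261 0.12119436]
```

View pics/hold.png

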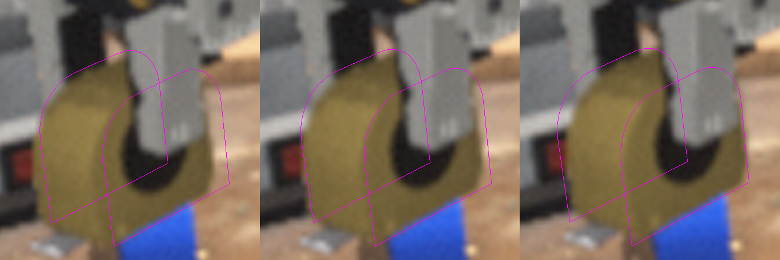

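>>> drive_tool(deltas=[[0.3, -2, 0.8, 0, 0, -0.04], [0.8, -5, 1.6, 0, 0, -0.1], [1.5, -8, 2.2, 0, 0, -0.17], [2.2, -11, 2.5, 0, 0, -0.24], [3, -14.5, 2.5, 0, 0, -0.31], [3.8, -18, 2.5, 0, 0, -0.38], [4.5, -21.5, 2.5, 0, 0, -0.45], [5.2, -25, 2.5, 0, 0, -0.52]])

```text
time_s: 7.55
tcp_pos: [0.4811, 0.0805, 0.1463]
eef_rot: [-89.9, 0.1, 88.0]
contact_force: [0.5, -0.2, -2.3]
gripper_width: 0.0319
```

>>> drive_tool(deltas=[[0.3, -3, 0, 0, 0, -0.07], [0.6, -6, 0, 0, 0, -0.14], [0.8, -9, 0, 0, 0, -0.21], [1, -12, -1, 0, 0, -0.28], [1, -14.5, -2, 0, 0, -0.35], [1.1, -16, -3, 0, 0, -0.41], [1.1, -16.6, -4, 0, 0, -0.46], [1.1, -16.6, -4, 0, 0, -0.46]])

```text
time_s: 8.22
tcp_pos: [0.4904, -0.0852, 0.1043]
eef_rot: [-89.7, 0.2, 61.5]
contact_force: [-0.6, -0.1, -1.5]
gripper_width: 0.0319
```

Run:
```python
from ov import *
im={c:imaging.capture(c) for c in("scene","top")}
s=r.get_state();p=s['tcp_pos'];print(p,s['eef_rot'],s['contact_force'],s['gripper_width'],s['joints'].round(1),s['time_s'])
yaw=s['eef_rot'][2]-90;A=np.radians(yaw); y=np.array([-np.sin(A),np.cos(A)])
for c in im: save(c+"6.png",im[c])
save("hold6.png",np.hstack([ov(im["scene"],"scene",p[:2]+k*y,yaw,p[2]-.0325) for k in(0,.004,.008)]),.58)
```

```text
[ 0.49201783 -0.08386709  0.10653609] [-89.8831489    0.09963938  61.8652336 ] [-0.00472481  0.6254544  -0.8960676 ] 0.03162857288861053 [ 12.9  10.8 -30.4  -0.  -49.  -41.1] 8.3167
```

View pics/hold6.png

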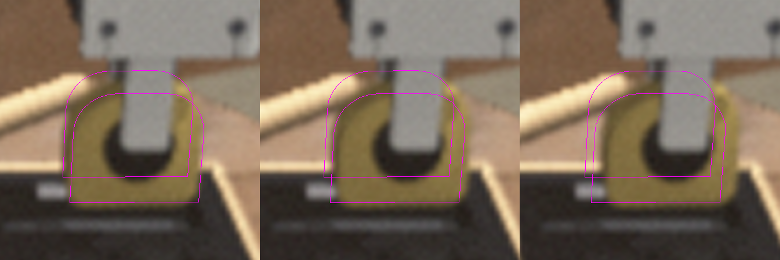

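View pics/scene6.png

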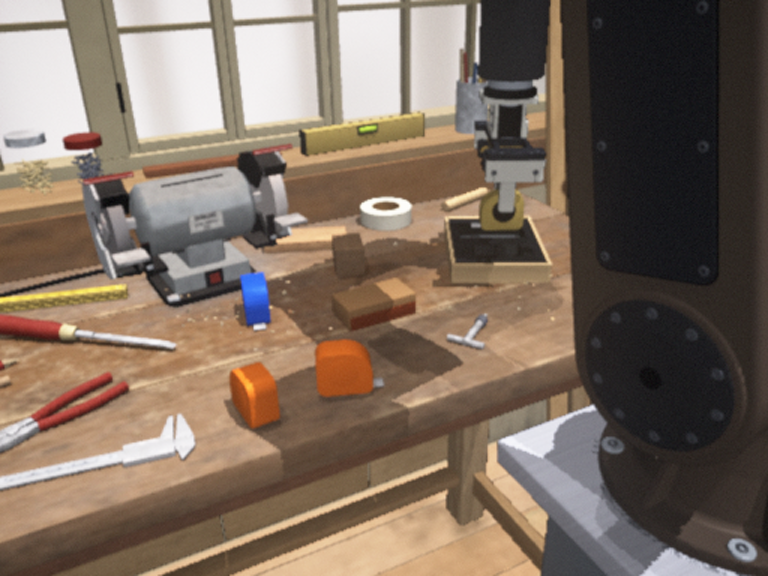

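View pics/top6.png

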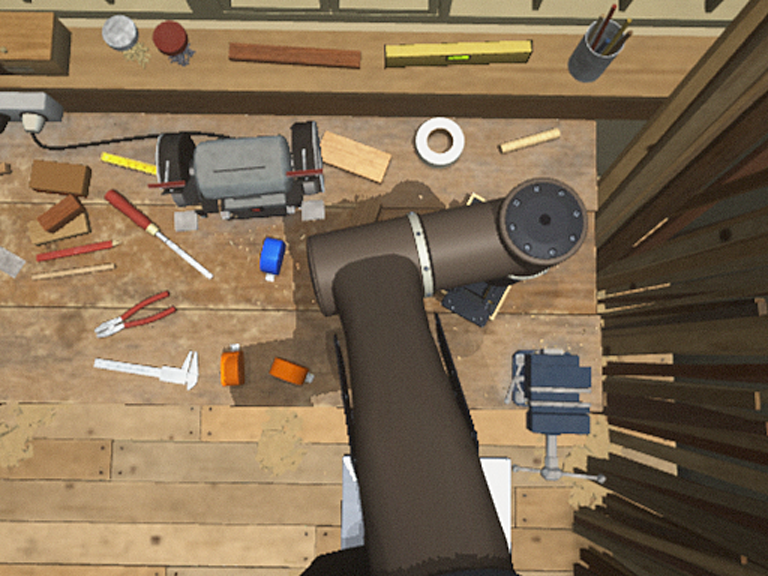

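>>> drive_tool(deltas=[[0, 0.1, -0.5, 0, 0, 0], [0.1, 0.1, -1, 0, 0, 0], [0.1, 0.1, -1.7, 0, 0, 0], [0.1, 0.1, -2.4, 0, 0, 0], [0.1, 0.1, -3.1, 0, 0, 0], [0.1, 0.1, -3.7, 0, 0, 0], [0.1, 0.1, -3.9, 0, 0, 0], [0.1, 0.1, -3.9, 0, 0, 0]])

```text
time_s: 8.98
tcp_pos: [0.4933, -0.0827, 0.0678]
eef_rot: [-89.9, 0.1, 61.8]
contact_force: [-0.2, 0.8, -2.1]
gripper_width: 0.0318
```

Run:
```python
from ov import *
im=imaging.capture("scene")
s=r.get_state();p=s['tcp_pos'];print(p,s['eef_rot'],s['contact_force'],s['time_s'])
w=cv2.resize(im,None,fx=8,fy=8,interpolation=cv2.INTER_CUBIC); a=-.4932; x,y=.5334,-.1023
def dr(L,z,col):
    P=np.array([proj("scene",[x+np.cos(a)*X-np.sin(a)*Y,y+np.sin(a)*X+np.cos(a)*Y,z]) for X,Y in L]); cv2.polylines(w,[np.round((P+.5)*8).astype(np.int32)],True,col,1)
dr([(-.1,-.075),(-.1,.075),(.1,.075),(.1,-.075)],.032,(255,0,255)); dr([(-.045+i*.022,j*.0385) for i,j in((1,1),(1,-1),(-1,-1),(-1,1))],.030,(0,255,0))
dr([(-.045-.017,j) for j in(-.0315,.0315)],.034,(255,255,0))
save("low.png",w[105*8:200*8,285*8:375*8],1)
```

```text
[ 0.49362223 -0.08265674  0.06824657] [-8.99697965e+01  3.26840876e-02  6.18203396e+01] [ 0.26849955 -0.58252641 -1.95202742] 9.0333
```

View pics/low.png

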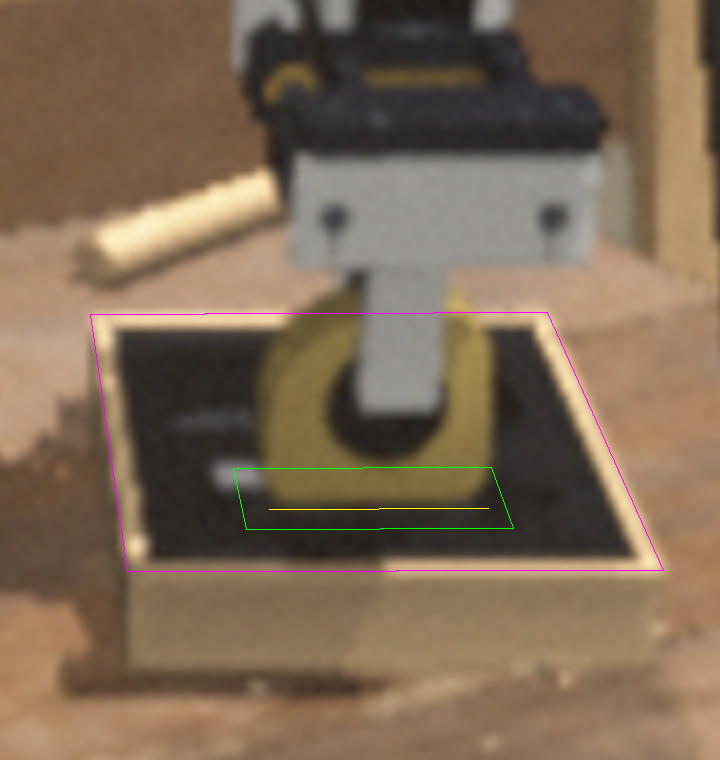

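>>> drive_tool(deltas=[[0, 0, -0.2, 0, 0, 0], [0, 0, -0.5, 0, 0, 0], [0, 0, -0.8, 0, 0, 0], [0, 0, -1.1, 0, 0, 0], [0, 0, -1.4, 0, 0, 0], [0, 0, -1.7, 0, 0, 0], [0, 0, -2, 0, 0, 0], [0, 0, -2, 0, 0, 0]], squeeze=55)

```text
time_s: 9.7
tcp_pos: [0.4948, -0.0826, 0.049]
eef_rot: [-90.1, -0.0, 61.8]
contact_force: [0.3, -0.3, 3.2]
gripper_width: 0.0319
```

>>> drive_tool(deltas=[[0, 0, -0.2, 0, 0, 0], [0, 0, -0.4, 0, 0, 0], [0, 0, -0.6, 0, 0, 0], [0, 0, -0.8, 0, 0, 0], [0, 0, -0.9, 0, 0, 0], [0, 0, -1, 0, 0, 0], [0, 0, -1, 0, 0, 0], [0, 0, -1, 0, 0, 0]])

```text
time_s: 10.37
tcp_pos: [0.4945, -0.0824, 0.0389]
eef_rot: [-90.1, -0.0, 61.8]
contact_force: [0.5, -0.0, 5.6]
gripper_width: 0.0318
```

Run:
```python
from h import *
im=imaging.capture("scene"); save("press.png",im[105:200,285:375],7)
s=r.get_state();print(s['tcp_pos'],s['eef_rot'],s['contact_force'],s['gripper_width'],s['time_s'])
```

```text
[ 0.49450502 -0.0824359   0.03889693] [-9.00631090e+01 -4.00254662e-02  6.18365031e+01] [1.49859172 1.5153485  5.0054979 ] 0.03191006116654239 10.4167
```

View pics/press.png

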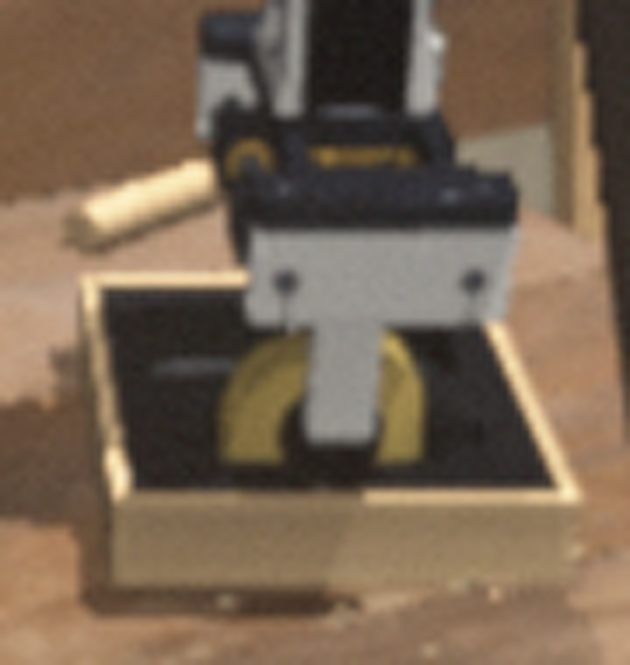

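>>> drive_tool(deltas=[[0, 0, -0.1, 0, 0, 0], [0, 0, -0.15, 0, 0, 0], [0, 0, -0.2, 0, 0, 0], [0, 0, -0.25, 0, 0, 0], [0, 0, -0.3, 0, 0, 0], [0, 0, -0.3, 0, 0, 0], [0, 0, -0.3, 0, 0, 0], [0, 0, -0.3, 0, 0, 0]])

```text
time_s: 11.08
tcp_pos: [0.4946, -0.0823, 0.0386]
eef_rot: [-90.1, -0.1, 61.9]
contact_force: [-10.6, 6.4, 41.0]
gripper_width: 0.0317
```

Tip height stopped at 38.6 mm while the force jumped to 41 N, so the tape is on the pocket floor. Next I'll ease off and release.

>>> drive_tool(deltas=[[0, 0, 0.15, 0, 0, 0], [0, 0, 0.3, 0, 0, 0], [0, 0, 0.3, 0, 0, 0], [0, 0, 0.3, 0, 0, 0], [0, 0, 0.3, 0, 0, 0], [0, 0, 0.3, 0, 0, 0], [0, 0, 0.3, 0, 0, 0], [0, 0, 0.3, 0, 0, 0]])

```text
time_s: 11.75
tcp_pos: [0.4943, -0.0824, 0.0389]
eef_rot: [-90.0, -0.0, 61.8]
contact_force: [-0.8, 3.9, 8.1]
gripper_width: 0.0315
```

>>> drive_tool(deltas=[[0, 0, 0, 0, 0, 0], [0, 0, 0, 0, 0, 0], [0, 0, 0, 0, 0, 0], [0, 0, 0, 0, 0, 0], [0, 0, 0, 0, 0, 0], [0, 0, 0, 0, 0, 0], [0, 0, 0, 0, 0, 0], [0, 0, 0, 0, 0, 0]], claw=0.7)

```text
time_s: 12.42
tcp_pos: [0.4937, -0.0826, 0.0385]
eef_rot: [-90.0, 0.0, 61.8]
contact_force: [-0.0, 0.3, 0.1]
gripper_width: 0.0612
```

>>> drive_tool(deltas=[[0, 0, 0.5, 0, 0, 0], [0, 0, 2, 0, 0, 0], [0, 0, 4, 0, 0, 0], [0, 0, 7, 0, 0, 0], [0, 0, 10, 0, 0, 0], [0, 0, 13, 0, 0, 0], [0, 0, 15, 0, 0, 0], [0, 0, 15, 0, 0, 0]])

```text
time_s: 13.08
tcp_pos: [0.4963, -0.0826, 0.1938]
eef_rot: [-90.4, -0.2, 61.9]
contact_force: [0.7, -0.3, -0.5]
gripper_width: 0.0614
```

Run:
```python
from h import *
im=imaging.capture("scene"); s=r.get_state();print(s['tcp_pos'],s['contact_force'],s['gripper_width'],s['time_s'])
w=cv2.resize(im,None,fx=8,fy=8,interpolation=cv2.INTER_CUBIC); a=-.4932; x,y=.5334,-.1023
t=np.linspace(0,np.pi/2,8);R=.02
yz=[(-.0315,.024),(.0315,.024)]+[(.0315-R+R*np.cos(q),.056-R+R*np.sin(q)) for q in t]+[(-.0315+R-R*np.sin(q),.056-R+R*np.cos(q)) for q in t]
for sx in(-.017,.017):
    P=np.array([proj("scene",[x+np.cos(a)*(sx-.045)-np.sin(a)*Y,y+np.sin(a)*(sx-.045)+np.cos(a)*Y,z+.006]) for Y,z in yz]); cv2.polylines(w,[np.round((P+.5)*8).astype(np.int32)],True,(255,0,255),1)
save("done.png",w[125*8:200*8,285*8:375*8],1)
print([(np.round(d["position"],1),round(d["score"],2)) for d in imaging.landmark_of("scene","tape_case_mid")], proj("scene",[.4938,-.081,.006]))
```

```text
[ 0.49512839 -0.0824484   0.1914351 ] [ 0.49783595  0.08046904 -0.4717675 ] 0.061494423058120834 13.1333
[(array([227.5, 258.9]), 0.92), (array([166.5, 275.1]), 0.76), (array([328.5, 174.9]), 0.71), (array([170.5, 211.3]), 0.71)] [330.23251583 175.89440961]
```

View pics/done.png

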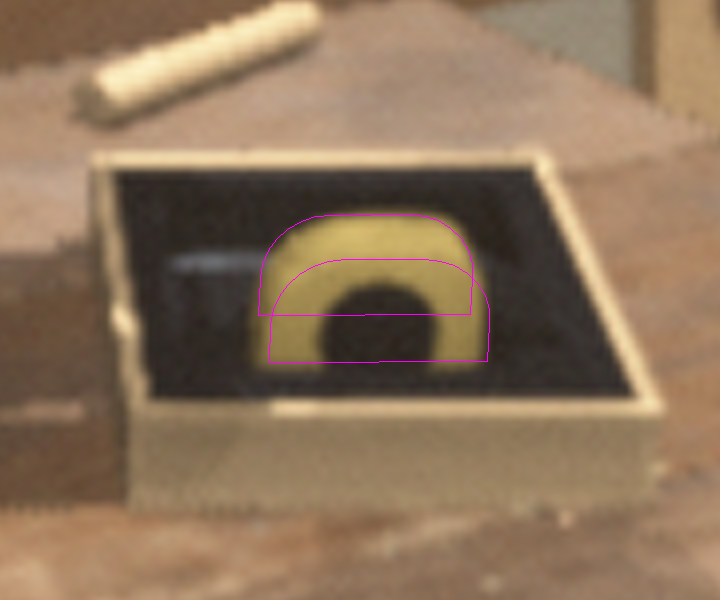

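The overlay for "fully home" agrees with the picture: case foot at about (270–488, 362) in the crop, top at row 212. The gripper is well clear above it.

Run:
```python
from h import *
print(r.close_job())
```

```text
the job is handed in; nothing more can be done
None
```

The tape measure is pressed down in the smaller pocket and released, and I handed the job in after about 13 s of the 38 s allowed.

- **How it went:** I pulled the arm in past the board rack, gripped the yellow tape measure across its thickness, turned it about 56° to line up with the pocket, and pressed it down.
- **Pressed home:** it took about 6–8 N to push through the foam. Then the fingers stopped 38.6 mm above the bench while the force jumped to 41 N, which I took as the case reaching the pocket floor. I eased off, let go and lifted clear; the force read about 0 after that.
- **Last picture:** a drawn outline of the fully seated case agrees with the scene camera to about 2–3 mm. The detected case point is about 2 pixels (4–5 mm) from the expected one.
- **Disagreement:** before insertion, the arm's readings put the tape measure about 4–5 mm further along the pocket than the scene camera did. I aimed closer to the camera, and the finished position fits it.
- **Not checked:** I did not measure the sanding block, the wooden block or the look-alikes at the end. I carried the tape measure above them and saw no unexpected contact force.

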